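# Clamp the lid of the specimen chamber

### The arm

A 7-joint arm with a two-finger parallel gripper is mounted at the origin on the work surface. World frame = base frame: x ahead of the robot, y to its left, z up, the work surface at z = 0. Lengths are in m, angles in rad, forces in N, time in s.
With the tool pointing down it reaches from about 0.425 to 0.875 m from the base axis. Payload 4.7 kg.
Tool frame: the origin (TCP) lies where the fingers leave the gripper's body, on its centre line; the fingertips stand 70 mm ahead of it and the grasp point (between the pads) lies 51 mm ahead of it; z points along the fingers, y is the line along which they close (so a half turn about z gives the same grasp; the last joint's range is limited). The gripper opens to 87 mm and grips with 3 to 60 N. Pads are 19 mm wide; open, the fingers measure 117 mm over their backs; the gripper's body (75 mm by 190 mm) begins 51 mm behind the grasp point.
Start: joints at [-1.105, 0.321, -0.07, 1.45, 0.023, 1.371, -0.057], TCP at [0.284, 0.585, 0.292] pointing down, gripper open.
Joint ranges: [-2.86, 2.86], [-0.3, 2.09], [-1.38, 1.24], [0.06, 2.45], [-1.56, 4.7], [0.09, 2.05], [-2.69, 2.69]. Speed limits (rad/s): [2.57, 2.57, 3.14, 3.14, 3.14, 3.14, 3.14].

### API

Orientations are given as a rotation vector (axis times angle).
In Python, from bench import ctrl gives the robot as it stands.
- The arm moves only by the tool play_rows, never from a script. Its argument "increments" is a list that holds one entry, the list of rows, each a list of 7 numbers: the shift along the tool's x, y, z as a fraction of full scale, then the turn, a rotation vector about the tool's x, y, z as a fraction of full scale, then the gripper command: -1 is shut, 1 is fully open, values between are in proportion. A call has 1 to 8 rows; each row is the pose to reach, as a shift and turn from the pose commanded when the call began, along the tool's axes at that moment; what a row does not reach only later rows make up. Full scale, the value 1, is 0.1 m for a shift and 90 degrees for a turn. A row lasts 1/10 s, in which the tool goes at most 50 mm and 8.59 degrees, less where a joint would pass 70% of its speed; a pose out of reach is approached as far as the arm can. A call with a number of a shift or a turn outside -1 to 1 is refused whole. A call with a gripper value outside its range is refused whole. The fingers move at their own pace and stop on an object; "squeeze" is the grip in N (left out, the last holds). Time passes only in rows, so rows that repeat a pose let the fingers close. It gives the time, the measured TCP pose, the force, the opening and the grip force at its end, in the units of the state.
- ctrl.get_state(): the state, without advancing time (a new reading comes with each control period).
- ctrl.get_image(name): name is "side" or "top" or "wrist"; returns the picture (384x512x3 uint8, red, green, blue); there is no depth.
- ctrl.get_calibration(name): a dict with "vertical_fov" (degrees; the focal length in pixels is half the picture's height over the tangent of half this angle, whatever the lens; pixels are square), "cx", "cy" (the principal point, pixels), "dist_coeffs" ([k1, k2, p1, p2, k3] as OpenCV has them; the pictures are not rectified), "R" (3x3) and "t" (3): a world point X has camera coordinates R X + t; the wrist camera has in their place "T_tool_cam" (4x4, takes a point from camera to tool coordinates, whose origin is the TCP and whose axes are the flange's). Camera axes: x right, y down, z forward; pixel columns grow to the right and rows downward; lengths in m; the calibration is good to about 2 mm. A picture is of the moment at which its call begins: read the wrist's pose just before it. get_calibration takes no time and is no camera call.
- ctrl.close_job(): hands the job in; it is judged then, once.
The state is a dict: "time": time; "joint_positions": joint angles; "qd": joint speeds; "joint_torque": joint torques, N m; "position": TCP position; "tool_rot": TCP orientation; "ft_force": force on the tool from outside, world axes, zero at the start; "torque": the same for the moment, N m; "grip_width": opening from 0.0 (shut) to 1.0 (fully open); "grip_force": force on a finger pad.
Only numpy, scipy, OpenCV 4.12 (cv2) and the standard library are available. Lean on these libraries where they do the work, as an engineer would, in place of code of your own. Each camera call takes 0.05 s, during which the arm holds its last target. There are 200 camera calls.

### The job

Clamp the lid of the specimen chamber shut by pushing alone: with a finger, swing the steel strap over the lid until it meets its stop under the cam, and only then push the red cam lever fully down. Do not lift or shift the lid, and leave everything else on the table where it stands.

Things in the scene. Friction and masses are not known exactly. Their poses are not given: they have to be found in the camera images.
- chamber: Specimen chamber, fixed: black plate 150 x 215 x 12 mm with an aluminium cylinder 110 mm across, closed by a loose lid. Origin on the table under the lid's centre. +y points to the strap's pivot post (80 mm off), -y to the dark latch post with the red cam lever (80 mm off; its stop cheek, 138 mm tall, has its face 13 mm to +x of the centre line), -x to the front, where the strap is parked; z up.
- strap (a joint): Steel strap, level, 24 mm wide, from 88 to 104 mm above the table, turning about the upright pivot post. 0 = across the middle of the lid along the chamber's -y, end under the cam, side against the stop cheek; grows as it swings to the front (-x), to 1.5 rad. Starts at 0.6 to 1.2. Stays where left; takes about 2 N at 100 mm radius. Passes 10 mm above the lid, with a pad under it at 80 mm radius.
- strap_pivot (a point): The point on the pivot's axis level with the strap's top face, 104 mm above the table. A bolt head stands 11 mm above it.
- strap_end (a point): The middle of the strap's free end, at its top face, 175 mm from the pivot's axis.
- cam_lever (a joint): Red cam lever on the latch post, turning in the chamber's y-z plane. 0 = fully raised, leaning away from the lid (to the chamber's -y), 65 degrees above level; grows as it is pushed down and outwards, to its stop at 1.1 rad, where it points along -y, 2 degrees above level. Starts at 0 to 0.3. Stays where left; pushing it takes 3 to 4 N square to it at its tip.
- lever_pivot (a point): The point on the cam lever's axis (level, along the chamber's x), 122 mm above the table, midway along the lever's width.
- lever_tip (a point): The rounded tip of the red lever, 87 mm from its axis. The red grip is a round bar 18 mm thick over the last 60 mm.
- lid_center (a point): The middle of the lid's top face, 78 mm above the table. The lid is loose: a grey disc 106 mm across, 8 mm thick, with a dark amber window, held sideways by a spigot in the chamber's mouth.
- vial: A small glass specimen vial with a blue cap, 28 mm across, 55 mm tall, loose, on the table behind the chamber; bystander. Origin under its centre.
- resin_jar: An amber glass jar with a white cap, 48 mm across, 65 mm tall, loose; bystander. Origin under its centre.
- dish: A flat white ceramic dish, 70 mm across, 16 mm high, loose, in front of the chamber; bystander. Origin under its centre.
- hex_driver: A screwdriver with an orange handle, 150 mm long, lying on the table; bystander. Origin under its middle.
- beaker: A small green glass beaker, 52 mm across, 60 mm tall, loose, on the table to the cam lever's side of the chamber; bystander. Origin under its centre.
- stub_box: A pale plastic specimen box, 60 x 45 x 26 mm, loose; bystander. Origin under its centre.
- grinding_puck: A brass puck, 38 mm across, 30 mm tall, loose, to the pivot's side of the chamber; bystander. Origin under its centre.

How it is judged:
On the way, in this order (a step that is already met when the one before it is completed fails the run):
1. the strap lies across the lid against its stop, with the cam lever still raised (value of joint strap below 0.06 rad and value of joint cam_lever below 0.6 rad), for 0.2 s.
2. the cam lever is fully down over the strap (value of joint strap below 0.06 rad and value of joint cam_lever above 1 rad), for 0.2 s.
At the end, for the whole second after the job is handed in: The strap is within 0.06 rad of its stop across the lid, the cam lever is down past 1.0 rad of its 1.1 rad travel, both at rest, and the lid lies in its seat within 12 mm of where it was (all of step 2 and distance of lid_center from where it was at the start of the episode below 0.012 m and velocity of joint strap between -0.05 and 0.05 rad/s and velocity of joint cam_lever between -0.05 and 0.05 rad/s); the robot touches nothing.
It fails at once if the cam lever is pushed down before the strap is over the lid (value of joint strap above 0.12 rad and value of joint cam_lever above 0.7 rad).
It fails at once if the lid is lifted or shifted by more than 12 mm (distance of lid_center from where it was at the start of the episode above 0.012 m).
It fails at once if another thing on the table is lifted, knocked over or moved by more than 20 mm (distance of any of vial, resin_jar, dish, hex_driver, beaker, stub_box, grinding_puck from where it was at the start of the episode above 0.02 m or angle between any of vial, resin_jar, dish, beaker, stub_box, grinding_puck's own z axis and vertical above 0.5 rad).
It also fails if it takes over 48 s, if anything falls off the work surface, if the arm or the gripper's body presses on something with over 40 N, if the wrist force passes 120 N, or if a joint passes its speed limit or range.

## Working session

There is one attempt and no reset: what is moved stays moved. The work goes in short steps, Python scripts to look and compute and a tool call to move; the robot and the scene stay as the last step left them, time stands still between calls to the robot, and variables do not carry over. Pictures are saved under pics/ and viewed, at most 10 in all, crops included, and the job is handed in when it is done.

Besides the shell and the picture viewer there is one more tool, called after ">>>" as name(argument=value, ...) on one line, values as JSON. play_rows: Moves the arm, as the interface text tells. Shift numbers are shares of 0.1 m and turn numbers shares of 90 degrees, none past 1 either way. Its arguments: {"type":"object","properties":{"increments":{"type":"array"},"squeeze":{"type":"number"}},"required":["increments"]}

```bash
mkdir -p pics; python3 - <<'E'
from bench import ctrl
import cv2,numpy as np
s=ctrl.get_state();print({k:np.round(v,3).tolist() for k,v in s.items()})
for n in("top","side"):
    im=ctrl.get_image(n);cv2.imwrite(f"pics/{n}0.png",im[:,:,::-1])
    c=ctrl.get_calibration(n);print(n,{k:np.round(v,4).tolist() for k,v in c.items()})
c=ctrl.get_calibration("wrist");print({k:np.round(v,4).tolist() for k,v in c.items()})
E
```

```text
{'time': 0.0, 'joint_positions': [-1.105, 0.322, -0.07, 1.452, 0.023, 1.371, -0.057], 'qd': [0.0, 0.001, 0.001, -0.002, -0.0, -0.001, -0.001], 'joint_torque': [-0.0, -49.129, -0.404, -31.254, -0.064, 0.044, 0.0], 'position': [0.284, 0.584, 0.291], 'tool_rot': [-0.703, -3.061, 0.003], 'ft_force': [0.244, -0.462, 0.019], 'torque': [-0.004, -0.012, 0.032], 'grip_force': 0.0, 'grip_width': 0.999}
top {'vertical_fov': 44.0576, 'cx': 256.3093, 'cy': 194.6813, 'dist_coeffs': [0.0169, 0.0, 0.0, 0.0, 0.0], 'R': [[0.0245, -0.9994, -0.025], [-0.9983, -0.0232, -0.053], [0.0524, 0.0263, -0.9983]], 't': [0.0676, 0.6101, 1.0376]}
side {'vertical_fov': 57.265, 'cx': 256.398, 'cy': 192.319, 'dist_coeffs': [0.0003, 0.0, 0.0, 0.0, 0.0], 'R': [[0.9616, -0.2746, -0.0028], [-0.1983, -0.6871, -0.699], [0.1899, 0.6727, -0.7152]], 't': [-0.5562, 0.2427, 0.6053]}
{'vertical_fov': 70.6639, 'cx': 257.352, 'cy': 191.1442, 'dist_coeffs': [-0.0262, 0.0, 0.0, 0.0, 0.0], 'T_tool_cam': [[-0.0002, -0.9591, -0.283, 0.0782], [1.0, -0.0005, 0.0009, -0.0006], [-0.001, -0.283, 0.9591, -0.0936], [0.0, 0.0, 0.0, 1.0]]}
```

View pics/top0.png

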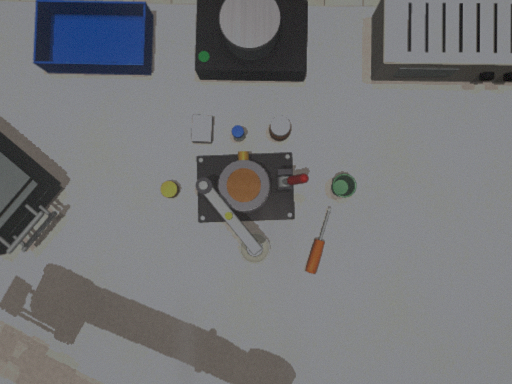

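View pics/side0.png

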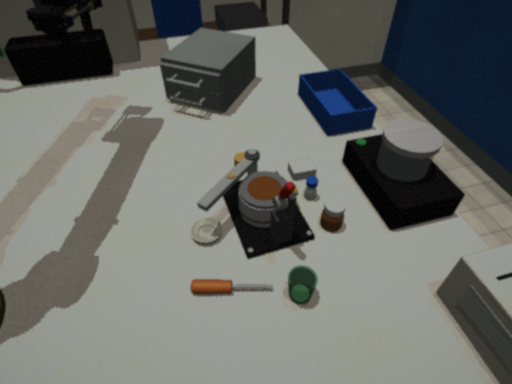

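The top view shows the pivot at about (204,185), the strap's end at (258,250) over the dish, the window at (243,185) and the red tip at (305,179). In the side view the red tip is at about (288,188) and the strap's end at about (205,202).

```bash
cat > h.py <<'E'
from bench import ctrl
import cv2,numpy as np
from scipy.spatial.transform import Rotation as Ro
def ray(n,uv,state=None):
    c=ctrl.get_calibration(n);f=192/np.tan(np.radians(c["vertical_fov"])/2)
    K=np.array([[f,0,c["cx"]],[0,f,c["cy"]],[0,0,1]])
    p=cv2.undistortPoints(np.array([[uv]],float),K,np.array(c["dist_coeffs"]))[0,0]
    d=np.array([p[0],p[1],1.])
    if n=="wrist":
        T=np.array(c["T_tool_cam"]);R=Ro.from_rotvec(state["tool_rot"]).as_matrix()
        return R@T[:3,3]+np.array(state["position"]),R@T[:3,:3]@d
    R=np.array(c["R"]);return -R.T@np.array(c["t"]),R.T@d
def onz(n,uv,z,s=None):
    o,d=ray(n,uv,s);return o+d*(z-o[2])/d[2]
def tri(r1,r2):
    (o1,d1),(o2,d2)=r1,r2
    A=np.c_[d1,-d2];k=np.linalg.lstsq(A,o2-o1,rcond=None)[0]
    a,b=o1+k[0]*d1,o2+k[1]*d2;return (a+b)/2,np.linalg.norm(a-b)
def blob(im,lo,hi,roi):
    h=cv2.cvtColor(im,cv2.COLOR_RGB2HSV);m=cv2.inRange(h,lo,hi)
    k=np.zeros_like(m);x0,y0,x1,y1=roi;k[y0:y1,x0:x1]=m[y0:y1,x0:x1]
    ys,xs=np.nonzero(k);return xs,ys
E
python3 - <<'E'
from h import *
np.set_printoptions(precision=4,suppress=True)
t=cv2.imread("pics/top0.png")[:,:,::-1].copy();s=cv2.imread("pics/side0.png")[:,:,::-1].copy()
xs,ys=blob(t,(5,120,60),(20,255,255),(215,160,275,210));w=(xs.mean(),ys.mean())
print("window",w,onz("top",w,.078))
h=cv2.cvtColor(t,cv2.COLOR_RGB2HSV)
for n,p,z in[("pivot",(204,185),.115),("end",(258,251),.104),("b1",(200,160),.014),("b2",(288,157),.014),("b3",(202,218),.014),("b4",(290,214),.014)]:
    print(n,onz("top",p,z))
P=[]
for n,im,roi in(("top",t,(270,160,325,200)),("side",s,(265,170,310,215))):
    h=cv2.cvtColor(im,cv2.COLOR_RGB2HSV)
    m=cv2.inRange(h,(0,150,70),(4,255,255))|cv2.inRange(h,(172,150,70),(180,255,255))
    k=np.zeros_like(m);x0,y0,x1,y1=roi;k[y0:y1,x0:x1]=m[y0:y1,x0:x1]
    ys,xs=np.nonzero(k);print(n,"red",xs.min(),xs.max(),ys.min(),ys.max(),xs.mean(),ys.mean(),len(xs));P.append((xs.mean(),ys.mean()))
print("red mid",tri(ray("top",P[0]),ray("side",P[1])))
for n,p,z in[("dish",(255,247),.016),("beaker",(344,185),.06),("puck",(169,189),.03),("vial",(238,132),.055),("jar",(280,128),.065)]:print(n,onz("top",p,z))
v=ctrl.get_state();print(Ro.from_rotvec(v["tool_rot"]).as_matrix())
b=[cv2.resize(t[140:270,150:370],None,fx=3.6,fy=3.6,interpolation=2)]
cv2.imwrite("pics/c.png",b[0][:,:,::-1])
E
```

```text
window (np.float64(243.17038777908343), np.float64(184.7391304347826)) [0.6253 0.1086 0.078 ]
pivot [0.6203 0.1858 0.115 ]
end [0.4896 0.0736 0.104 ]
b1 [0.6834 0.2104 0.014 ]
b2 [0.6943 0.0135 0.014 ]
b3 [0.5536 0.202  0.014 ]
b4 [0.5672 0.0064 0.014 ]
top red 288 307 175 183 300.98214285714283 178.33928571428572 56
side red 284 293 183 189 289.09090909090907 186.03636363636363 55
red mid (array([ 0.633 , -0.0052,  0.1876]), np.float64(0.0026562687834748885))
dish [0.4924 0.0822 0.016 ]
beaker [ 0.6309 -0.1047  0.06  ]
puck [0.6157 0.2746 0.03  ]
vial [0.7408 0.124  0.055 ]
jar [0.7494 0.0338 0.065 ]
[[-0.8997  0.4365 -0.0007]
 [ 0.4365  0.8997 -0.0016]
 [-0.0001 -0.0017 -1.    ]]
```

View pics/c.png

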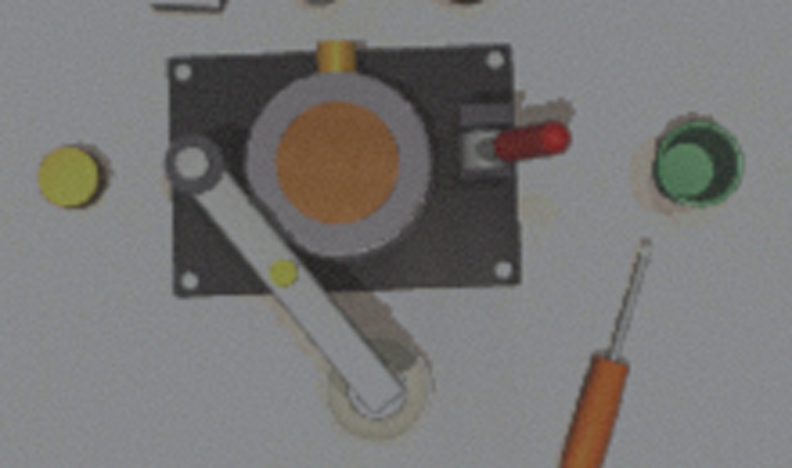

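The crop shows the bolt head at full-picture (203,185), the strap's end at about (258,252) and the plate bolts. From these:
- The chamber centre is about (0.625, 0.108) with a yaw of about 0.062.
- The pivot is at about (0.620, 0.188).
- The strap is at about 0.92 rad and the lever is nearly fully raised.

I'll go to the front of the strap with the fingers shut.

>>> play_rows(increments=[[[-0.45,-0.47,0,0,0,0,-1],[-0.9,-0.94,0,0,0,0,-1],[-0.9,-0.94,0,0,0,0,-1],[-0.9,-0.94,0,0,0,0,-1]]])

```text
time: 0.5
position: [0.3269, 0.4561, 0.2923]
tool_rot: [0.715, 3.057, -0.003]
ft_force: [-0.2, -0.0, -0.1]
grip_width: 0.719
grip_force: 0.0
```

>>> play_rows(increments=[[[-0.45,-0.47,0,0,0,0,-1],[-0.9,-0.94,0,0,0,0,-1],[-0.9,-0.94,0,0,0,0,-1],[-0.9,-0.94,0,0,0,0,-1]]])

```text
time: 0.9
position: [0.3657, 0.3332, 0.2923]
tool_rot: [0.714, 3.059, -0.001]
ft_force: [0.7, 0.2, 0.4]
grip_width: 0.353
grip_force: 0.0
```

>>> play_rows(increments=[[[-0.45,-0.47,0,0,0,0,-1],[-0.9,-0.94,0,0,0,0,-1],[-0.9,-0.94,0,0,0,0,-1],[-0.9,-0.94,0,0,0,0,-1]]])

```text
time: 1.3
position: [0.4051, 0.2101, 0.2924]
tool_rot: [0.713, 3.059, -0.001]
ft_force: [-0.2, -0.3, -0.3]
grip_width: 0.034
grip_force: 0.0
```

>>> play_rows(increments=[[[-0.3,-0.3,0,0,0,0.09,-1],[-0.6,-0.6,0,0,0,0.18,-1],[-0.9,-0.94,0,0,0,0.27,-1],[-0.9,-0.94,0,0,0,0.36,-1],[-0.9,-0.94,0,0,0,0.45,-1],[-0.9,-0.94,0,0,0,0.54,-1],[-0.9,-0.94,0,0,0,0.63,-1],[-0.9,-0.94,0,0,0,0.67,-1]]])

```text
time: 2.1
position: [0.4436, 0.0917, 0.2922]
tool_rot: [-2.148, -2.292, -0.0]
ft_force: [0.1, 0.5, 0.1]
grip_width: 0.011
grip_force: 0.0
```

```bash
python3 - <<'E'
from h import *
im=ctrl.get_image("wrist");cv2.imwrite("pics/w1.png",im[:,:,::-1])
E
```

```text
(no output)
```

View pics/w1.png

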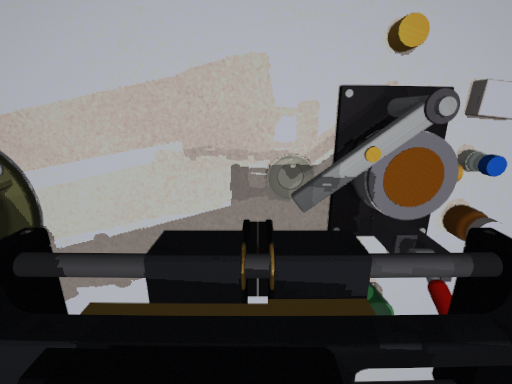

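The wrist view shows the shut fingers at (258,250), the strap's end at about (305,205) to their right, its pivot bolt at (447,106) and the lid window at (413,177).

```bash
python3 - <<'E'
from h import *
s=ctrl.get_state();np.set_printoptions(precision=4,suppress=True)
for n,p,z in[("endL",(293,193),.104),("endR",(305,211),.104),("piv",(447,106),.115),("lid",(413,177),.078)]:print(n,onz("wrist",p,z,s))
print(s["position"])
E
```

```text
endL [0.4822 0.0867 0.104 ]
endR [0.4977 0.0667 0.104 ]
piv [0.6211 0.187  0.115 ]
lid [0.6257 0.1077 0.078 ]
[0.4436 0.0917 0.2922]
```

>>> play_rows(increments=[[[0.07,0,0.4,0,0,0,-1],[0.07,0,0.8,0,0,0,-1],[0.07,0,0.8,0,0,0,-1]]])

```text
time: 2.45
position: [0.4397, 0.0972, 0.2076]
tool_rot: [-2.139, -2.295, 0.014]
ft_force: [-0.4, -0.6, -1.8]
grip_width: 0.001
grip_force: 0.0
```

>>> play_rows(increments=[[[0,0,0.3,0,0,0,-1],[0,0,0.5,0,0,0,-1],[0,0,0.5,0,0,0,-1]]])

```text
time: 2.75
position: [0.4422, 0.097, 0.1615]
tool_rot: [-2.143, -2.295, 0.005]
ft_force: [0.6, -0.9, 1.1]
grip_width: 0.005
grip_force: 0.0
```

>>> play_rows(increments=[[[0,0.1,0,0,0,0,-1],[0,0.2,0,0,0,0,-1],[0,0.3,0,0,0,0,-1],[0,0.4,0,0,0,0,-1],[0,0.5,0,0,0,0,-1],[0,0.6,0,0,0,0,-1],[0,0.7,0,0,0,0,-1]]])

```text
time: 3.45
position: [0.5134, 0.101, 0.162]
tool_rot: [-2.146, -2.294, 0.001]
ft_force: [-2.3, -0.3, 0.5]
grip_width: 0.001
grip_force: 0.8
```

>>> play_rows(increments=[[[0,0.1,0,0,0,0,-1],[0,0.2,0,0,0,0,-1],[0,0.3,0,0,0,0,-1],[0,0.4,0,0,0,0,-1],[0,0.5,0,0,0,0,-1],[0,0.6,0,0,0,0,-1],[0,0.7,0,0,0,0,-1],[0,0.76,0,0,0,0,-1]]])

```text
time: 4.25
position: [0.5898, 0.1057, 0.1622]
tool_rot: [2.146, 2.293, -0.0]
ft_force: [-2.7, -1.7, -0.6]
grip_width: 0.005
grip_force: 1.3
```

```bash
python3 - <<'E'
from h import *
im=ctrl.get_image("top");cv2.imwrite("pics/t2.png",cv2.resize(im[120:280,140:380,::-1],None,fx=3,fy=3))
print(ctrl.get_state()["ft_force"])
E
```

```text
[-0.80484237 -0.80898276 -1.17699027]
```

View pics/t2.png

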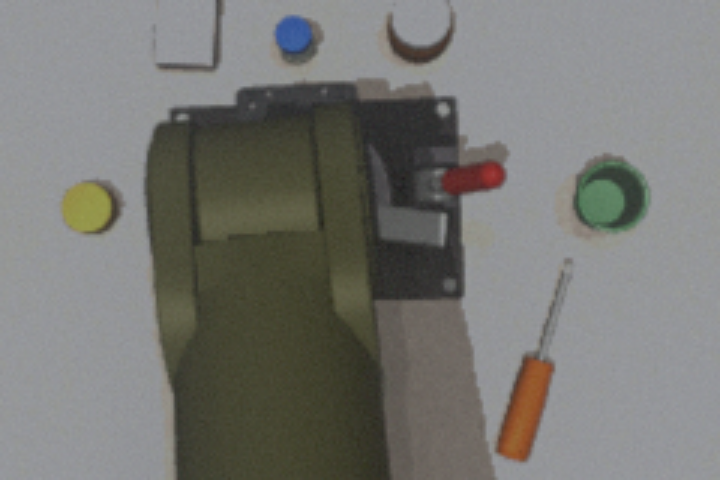

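The strap's end shows at crop (443,228), still some 30 mm short of the cheek at about (435,160). I'll go on gently until the force rises.

>>> play_rows(increments=[[[0,0.04,0,0,0,0,-1],[0,0.08,0,0,0,0,-1],[0,0.1,0,0,0,0,-1],[0,0.12,0,0,0,0,-1],[0,0.12,0,0,0,0,-1]]])

```text
time: 4.8
position: [0.601, 0.1069, 0.1624]
tool_rot: [2.146, 2.294, 0.001]
ft_force: [-1.5, -0.7, -0.6]
grip_width: 0.006
grip_force: 0.8
```

>>> play_rows(increments=[[[0,0.02,0,0,0,0,-1],[0,0.03,0,0,0,0,-1],[0,0.03,0,0,0,0,-1]]])

```text
time: 5.1
position: [0.6039, 0.107, 0.1624]
tool_rot: [2.146, 2.294, 0.001]
ft_force: [-1.8, -1.4, 0.5]
grip_width: 0.01
grip_force: 1.0
```

>>> play_rows(increments=[[[0,0.02,0,0,0,0,-1],[0,0.03,0,0,0,0,-1],[0,0.03,0,0,0,0,-1]]])

```text
time: 5.4
position: [0.6052, 0.1072, 0.1622]
tool_rot: [-2.144, -2.292, 0.005]
ft_force: [-7.1, -2.4, 4.0]
grip_width: 0.001
grip_force: 3.9
```

```bash
python3 - <<'E'
from h import *
im=ctrl.get_image("top");cv2.imwrite("pics/t3.png",cv2.resize(im[160:240,240:340,::-1],None,fx=6,fy=6))
print(ctrl.get_state()["ft_force"])
E
```

```text
[-7.24297351 -2.37989835  3.75616161]
```

View pics/t3.png

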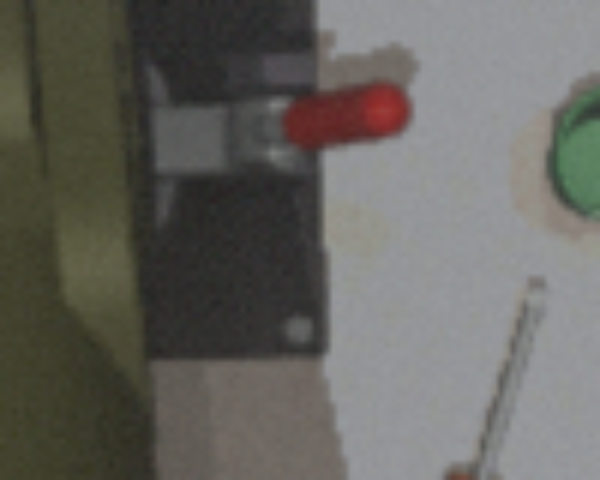

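The strap lies under the cam against the cheek: its end is at crop (155–225, 135), and the push now meets 7 N. The lever is still raised. I'll back off, lift and come in on the inner side of the lever.

>>> play_rows(increments=[[[0,-0.1,0,0,0,0,-1],[0,-0.2,0,0,0,0,-1],[0,-0.2,-0.4,0,0,0,-1],[0,-0.2,-0.92,0,0,0,-1],[0,-0.2,-0.92,0,0,0,-1]]])

```text
time: 5.95
position: [0.5901, 0.1068, 0.2622]
tool_rot: [2.141, 2.289, 0.02]
ft_force: [0.8, -0.1, 0.4]
grip_width: 0.006
grip_force: 0.0
```

>>> play_rows(increments=[[[-0.3,0.2,0,0,0,0,-1],[-0.6,0.38,0,0,0,0,-1],[-0.7,0.38,0,0,0,0,-1],[-0.7,0.38,0,0,0,0,-1]]])

```text
time: 6.35
position: [0.6294, 0.0363, 0.2542]
tool_rot: [2.15, 2.289, 0.0]
ft_force: [0.3, 0.4, 0.1]
grip_width: 0.005
grip_force: 0.0
```

```bash
python3 - <<'E'
from h import *
im=ctrl.get_image("side");cv2.imwrite("pics/s2.png",cv2.resize(im[90:290,180:380,::-1],None,fx=3,fy=3))
s=ctrl.get_state();print(s["position"],s["tool_rot"],s["ft_force"])
d=np.array(s["position"])[:2]-[.625,.108];print("cx,cy",d@[.998,.062],d@[-.062,.998])
E
```

```text
[0.62900463 0.03852175 0.25415433] [-2.14741881e+00 -2.29248779e+00 -1.22771910e-03] [-0.24149403  0.405719   -0.19631446]
cx,cy -0.0003110258871862797 -0.06958757599691293
```

View pics/s2.png

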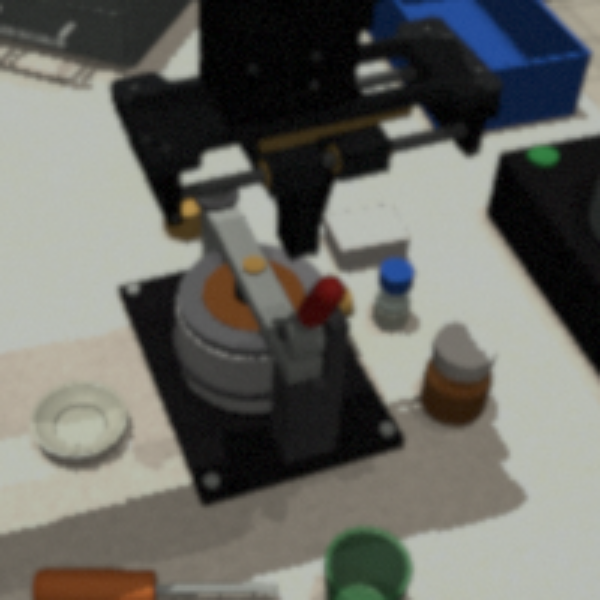

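The strap lies across the lid. The fingers hang on the inner side of the red lever (tip at crop (325,295)). I'll push along the lever's arc.

>>> play_rows(increments=[[[-0.12,0,0,0,0,0,-1],[-0.22,0,0,0,0,0,-1],[-0.32,0,0.04,0,0,0,-1],[-0.4,0,0.1,0,0,0,-1],[-0.47,0,0.15,0,0,0,-1],[-0.53,0,0.22,0,0,0,-1],[-0.53,0,0.22,0,0,0,-1]]])

```text
time: 7.1
position: [0.6328, -0.0156, 0.231]
tool_rot: [2.148, 2.292, -0.002]
ft_force: [0.4, 0.1, 0.5]
grip_width: 0.007
grip_force: 0.3
```

>>> play_rows(increments=[[[-0.04,0,0.07,0,0,0,-1],[-0.08,0,0.14,0,0,0,-1],[-0.1,0,0.2,0,0,0,-1],[-0.12,0,0.25,0,0,0,-1],[-0.12,0,0.29,0,0,0,-1],[-0.12,0,0.29,0,0,0,-1]]])

```text
time: 7.7
position: [0.6337, -0.0272, 0.2031]
tool_rot: [2.146, 2.293, -0.001]
ft_force: [0.2, -0.7, 2.8]
grip_width: 0.003
grip_force: 1.1
```

```bash
python3 - <<'E'
from h import *
im=ctrl.get_image("side");cv2.imwrite("pics/s3.png",cv2.resize(im[90:290,180:380,::-1],None,fx=3,fy=3))
s=ctrl.get_state();print(s["position"],s["ft_force"])
E
```

```text
[ 0.633721   -0.02712291  0.20304215] [ 0.25801479 -1.85285555  1.70277824]
```

View pics/s3.png

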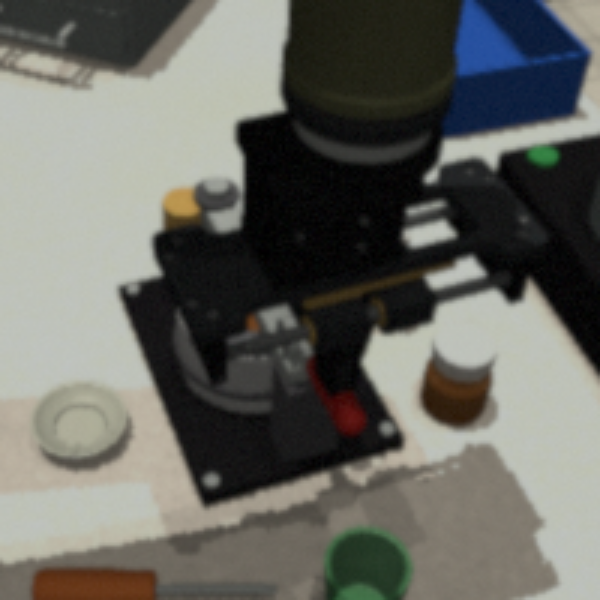

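The lever is nearly level under the finger, with its tip at crop (347,413). I'll press on to its stop.

>>> play_rows(increments=[[[0,0,0.03,0,0,0,-1],[0,0,0.05,0,0,0,-1],[0,0,0.05,0,0,0,-1]]])

```text
time: 8.05
position: [0.6339, -0.0274, 0.2024]
tool_rot: [2.146, 2.292, 0.002]
ft_force: [-6.9, -1.1, 20.8]
grip_width: 0.004
grip_force: 10.9
```

>>> play_rows(increments=[[[0,0,0.02,0,0,0,-1],[0,0,0.03,0,0,0,-1],[0,0,0.03,0,0,0,-1]]])

```text
time: 8.35
position: [0.634, -0.0274, 0.202]
tool_rot: [2.146, 2.292, 0.004]
ft_force: [-12.2, -1.2, 34.5]
grip_width: 0.008
grip_force: 16.9
```

>>> play_rows(increments=[[[0,0,-0.3,0,0,0,-1],[0,0,-0.7,0,0,0,-1],[0,0,-1,0,0,0,-1],[0,0,-1,0,0,0,-1]]])

```text
time: 8.75
position: [0.6353, -0.0263, 0.2998]
tool_rot: [2.143, 2.291, 0.009]
ft_force: [0.0, -0.4, 0.4]
grip_width: 0.005
grip_force: 0.0
```

>>> play_rows(increments=[[[0,-0.5,0,0,0,0,-1],[0,-1,0,0,0,0,-1],[0,-1,0,0,0,0,-1],[0,-1,0,0,0,0,-1]]])

```text
time: 9.15
position: [0.5326, -0.0326, 0.2943]
tool_rot: [-2.145, -2.293, -0.0]
ft_force: [0.8, 0.1, -0.1]
grip_width: 0.008
grip_force: 0.0
```

```bash
python3 - <<'E'
from h import *
P=[]
S=ctrl.get_image("side");T=ctrl.get_image("top")
for n,im,roi in(("top",T,(270,150,340,210)),("side",S,(265,170,330,250))):
    h=cv2.cvtColor(im,cv2.COLOR_RGB2HSV)
    m=cv2.inRange(h,(0,150,70),(4,255,255))|cv2.inRange(h,(172,150,70),(180,255,255))
    k=np.zeros_like(m);x0,y0,x1,y1=roi;k[y0:y1,x0:x1]=m[y0:y1,x0:x1]
    ys,xs=np.nonzero(k);print(n,len(xs));P.append((xs.mean(),ys.mean()))
p,e=tri(ray("top",P[0]),ray("side",P[1]));print(p,e,"elev deg",np.degrees(np.arctan2(p[2]-.122,.028-p[1])))
a=cv2.resize(S[110:290,180:360],(400,400));b=cv2.resize(T[130:260,180:310],(400,400))
cv2.imwrite("pics/f.png",np.hstack([a,b])[:,:,::-1])
s=ctrl.get_state();print(s["position"],s["ft_force"],s["time"])
E
```

```text
top 0
side 238
 ** On entry to DLASCL parameter number  4 had an illegal value
 ** On entry to DLASCL parameter number  4 had an illegal value
 ** On entry to DLASCL parameter number  4 had an illegal value
 ** On entry to DLASCL parameter number  4 had an illegal value
 ** On entry to DLASCL parameter number  5 had an illegal value
 ** On entry to DLASCL parameter number  4 had an illegal value<stdin>:8: RuntimeWarning: Mean of empty slice.
  ret = ret.dtype.type(ret / rcount)
Traceback (most recent call last):
  File "h.py", line 17, in tri
    A=np.c_[d1,-d2];k=np.linalg.lstsq(A,o2-o1,rcond=None)[0]
                      ~~~~~~~~~~~~~~~^^^^^^^^^^^^^^^^^^^^
numpy.linalg.LinAlgError: SVD did not converge in Linear Least Squares
```

The arm hides the lever from the top camera. I'll cut the side ray with the lever's own plane instead.

```bash
python3 - <<'E'
from h import *
S=ctrl.get_image("side")
h=cv2.cvtColor(S,cv2.COLOR_RGB2HSV)
m=cv2.inRange(h,(0,150,70),(4,255,255))|cv2.inRange(h,(172,150,70),(180,255,255));m[:170]=0;m[250:]=0;m[:,:265]=0;m[:,330:]=0
ys,xs=np.nonzero(m);o,d=ray("side",(xs.mean(),ys.mean()))
n=np.array([.998,.062,0]);p=o+d*(n@(np.array([.625,.108,0])-o))/(n@d)
print(p,"elev",np.degrees(np.arctan2(p[2]-.122,.028-p[1])))
cv2.imwrite("pics/f.png",cv2.resize(S[110:290,180:360,::-1],(540,540)))
s=ctrl.get_state();print(s["ft_force"],s["time"])
E
```

```text
[ 0.63369552 -0.03196978  0.12869446] elev 6.369593100119144
[ 0.35114076 -0.42658687  0.12493427] 9.3
```

View pics/f.png

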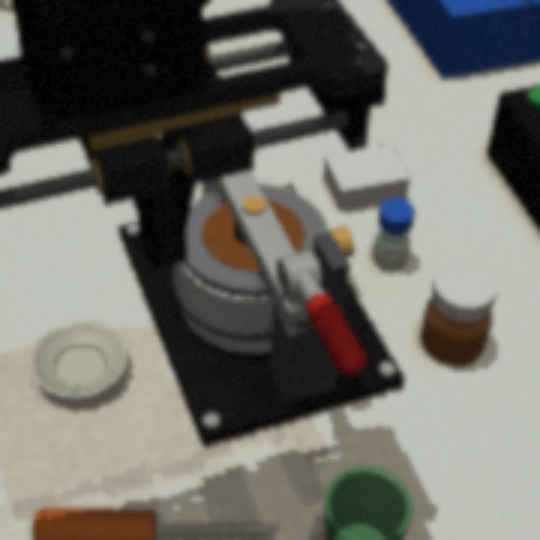

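```bash
python3 -c "
from bench import ctrl
print(ctrl.close_job())"
```

```text
the job is handed in; nothing more can be done
None
```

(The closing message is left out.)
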